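Spray the soak pot, fit the nested lids, lift off the cover

ROBOT

A 6-joint arm with a two-finger parallel gripper is mounted at the origin on the work surface. World frame = base frame: x ahead of the robot, y to its left, z up, the work surface at z = 0. Lengths are in m, angles in degrees, forces in N, time in s.
With the tool pointing down it reaches from about 0.375 to 0.9 m from the base axis. Payload 3.1 kg.
Tool frame: the origin (TCP) lies at the very end of the fingers, on their centre line; the grasp point (between the pads) lies 19 mm behind it; z points along the fingers, y is the line along which they close (so a half turn about z gives the same grasp; the last joint's range is limited). The gripper opens to 87 mm and grips with 3 to 60 N. Pads are 19 mm wide; open, the fingers measure 117 mm over their backs; the gripper's body (75 mm by 190 mm) begins 51 mm behind the grasp point.
Start: joints at [66.205, 30.224, 82.088, -0, 67.689, -10.227], TCP at [0.147, 0.608, 0.223] pointing down, gripper open.
Joint ranges: [-176.69, 176.69], [-43.24, 126.21], [12.49, 139.97], [-82, 262], [0, 151.66], [-163.58, 163.58]. Speed limits (degrees/s): [159.86, 159.86, 180, 180, 180, 180].

INTERFACE

Orientations are given as a 3x3 rotation matrix whose columns are the frame's x, y, z axes.
In Python, from rig import bot gives the robot as it stands.
- The arm moves only by the tool move_arm, never from a script. Its argument "increments" is a list of rows, each an object with "xyz": the shift along the tool's x, y, z in mm, a list of three; "roll": the turn about the tool's z in rad; "grip": the opening in per cent of the stroke, from 0 (shut) to 100 (fully open). A call has 1 to 5 rows; each row shifts and turns the commanded pose from where the row before left it, along the tool's axes as they then stand; what a row does not reach is not made up. A row lasts 1/12 s, in which the tool goes at most 41.7 mm and 7.16 degrees, less where a joint would pass 70% of its speed; a pose out of reach is approached as far as the arm can. A call is refused whole if a number of a shift passes 41.7 or a number of a turn 0.125, either way. A call with a gripper value outside its range is refused whole. The fingers move at their own pace and stop on an object; the grip force is fixed at half the most. Time passes only in rows, so rows that do not move let the fingers close. It gives the time, the measured TCP pose, the force, the opening and the grip force at its end, in the units of the state.
- bot.read_state(): the state, without advancing time (a new reading comes with each control period).
- bot.capture(name): name is "side" or "top"; returns (picture, depth): 384x512x3 uint8, red, green, blue; 384x512 float32, m along the optical axis (not along the pixel's ray), 0 where there is no reading.
- bot.camera_model(name): a dict with "intrinsics" (3x3 intrinsics, pixels), "rvec" (rotation vector, rad) and "tvec" (3), from world to camera coordinates, as OpenCV has them. Camera axes: x right, y down, z forward; pixel columns grow to the right and rows downward; lengths in m; the calibration is good to about 2 mm. A picture is of the moment at which its call begins. camera_model takes no time and is no camera call.
- bot.hand_in(): hands the job in; it is judged then, once.
Trained networks look in the newest picture that a camera, given by its name, has taken for a name from the list of things; names that differ only in an ending like _2 or _b are one class to them, and where a whole thing is asked for, a point or a joint stands for the part that bears it (a point fixed in the world has none). Each returns a list of dicts, best first, with "conf" (0 to 1); they miss things now and then, are a little off and sometimes report something else, mostly with a low value. They report only what shows in the picture. A call takes as long as a camera call.
- bot.spot_in(label, camera): "at" ([x, y, z] in m, in the coordinates of the camera as it stood for that picture, good to about 4 mm: the middle of the surface that is visible of it).
- bot.trace(label, camera): "mask" (384x512 bool, what is visible of it).
The state is a dict: "time_s": time; "joint_positions": joint angles; "qvel": joint speeds; "tau": joint torques, N m; "position": TCP position; "tcp_rot": TCP orientation; "force": force on the tool from outside, world axes, zero at the start; "moment": the same for the moment, N m; "opening": opening from 0.0 (shut) to 1.0 (fully open); "grasp_force": force on a finger pad.
Only numpy, scipy, OpenCV 4.12 (cv2) and the standard library are available. Lean on these libraries where they do the work, as an engineer would, in place of code of your own. Each camera call takes 0.05 s, during which the arm holds its last target. There are 200 camera calls.

TASK

Degrease the washers in the soak pot: press the sprayer's cap right down and let it spring back up. Then take the nested lids by the knob, carry them over together with the cover still lying on the strainer lid, set them down on the pot without dropping them so that the strainer lid sits level on the rim, and let go. Last, take the cover by its neck and lift it off alone, level and well clear above the knob, leaving the strainer lid seated and undisturbed; finish while still holding the cover up there, with the other things on the bench left where they are.

Things in the scene. Friction and masses are not known exactly. Their poses are not given: they have to be found in the camera images.
- pot_mouth (a point): centre of the open mouth, at rim height (75 mm above the bench), of the round aluminium soak pot fixed on the steel drip tray. Pot 88 mm outside, bore about 81 mm, wall 3 mm, washers in it. y axis points from the sprayer to the pot, z up
- sprayer_top (a point): centre of the top of the round white cap, 32 mm across, of the upright pump bottle fixed on the same tray 135 mm from the pot; 162 mm above the bench when up. Pressed straight down. Its nozzle stub reaches 23 mm from the cap's axis towards the pot
- sprayer (a joint): how far the sprayer cap is pressed, m: 0 up (at rest), 0.008 fully down; a spring pushes it back, 2.5 N at the start, 6.5 N fully down
- strainer: inner lid, 60 mm tall: steel plug 76 mm across, 14 mm tall (lowest 5 mm tapered), over it a flange 95 mm across, 3 mm thick, that rests on the pot's rim, and a black upright knob. 0.2 to 0.35 kg. Starts standing on the bench on its plug, under the cover. Origin: centre of the plug's underside, 14 mm below the rim when seated; z along the knob
- knob (a point): centre of the top of the strainer lid's round knob: 25 mm across, cylindrical for 25 mm down from here, 24 mm of it free above the cover's neck while nested. Held by the knob the lids move together, the cover lying loose on the flange
- cover: outer lid, aluminium: plate 104 mm across, 2.5 mm thick, skirt 99 mm inside reaching 12 mm below the plate, open neck in the middle, 16 mm tall, that the knob stands through. 0.13 to 0.24 kg. Origin: centre of the skirt's lower edge; nested it is 5 mm above the strainer's origin; plate top 14.5 mm, neck top 30.5 mm above it. Is free of the knob once 55 mm up
- neck (a point): centre of the top of the cover's open neck, 40 mm outside, 33 mm inside; its upright wall reaches 16 mm down to the plate. Gripped across its outside from above, the cover comes off alone; nested, the knob stands 24 mm above this point, between the fingers
- jar: the glass jar with a screw cap, 66 mm across, 82 mm tall, one of the bystanders near the lids; origin under its centre
- drawer: a loose clear drawer with washers, 125 x 70 x 38 mm, a bystander; origin under its centre
- tape: a roll of tape lying flat, 92 mm across, 24 mm tall, a bystander; origin under its centre
- screwdriver: a screwdriver lying on the bench, a bystander; origin at its middle
- spanner: a spanner lying on the bench, a bystander; origin at its middle
- tin: a plain closed steel can without a knob, 84 mm across, 60 mm tall, a bystander; origin under its centre

How it is judged (in metres and radians):
On the way, in this order (a step that is already met when the one before it is completed fails the run):
1. the sprayer's cap is pressed right down (value of joint sprayer above 0.006 m), for 0.1 s.
2. the cap is let up again (value of joint sprayer below 0.0015 m), for 0.2 s.
3. the nested lids sit on the pot, the cover still on, and the knob is let go (z of strainer in the frame of pot_mouth between -0.0165 and -0.0115 m and horizontal distance between strainer and pot_mouth below 0.006 m and angle between strainer's own z axis and vertical below 0.04 rad and z of cover in the frame of strainer below 0.009 m and contact force between the fingers and strainer below 0.1 N and contact force between the fingers and cover below 0.1 N and linear speed of strainer below 0.03 m/s), for 0.2 s.
At the end, for the whole second after the job is handed in: The fingers hold the cover still, within 0.2 rad of level, its lower edge 60 mm or more above the pot's rim (14 mm over the knob), touching nothing else; the strainer lid sits in the pot within 2.5 mm of seated height, 6 mm of the axis, 0.04 rad of level, untouched; the sprayer cap is up (z of strainer in the frame of pot_mouth between -0.0165 and -0.0115 m and horizontal distance between strainer and pot_mouth below 0.006 m and angle between strainer's own z axis and vertical below 0.04 rad and z of cover in the frame of pot_mouth above 0.06 m and angle between cover's own z axis and vertical below 0.2 rad and linear speed of cover below 0.03 m/s and contact force between the fingers and cover above 2 N and contact force between each of cover, the fingers and strainer below 0.1 N and contact force between cover and station below 0.1 N and linear speed of strainer below 0.02 m/s and value of joint sprayer below 0.0015 m); the arm keeps its last pose, push and grip.
It fails at once if the cover comes off the strainer lid (by 10 mm) while that is not seated in the pot, or the strainer lid is pulled off its seat once the cover is off (z of cover in the frame of strainer above 0.015 m and not (z of strainer in the frame of pot_mouth between -0.0165 and -0.0115 m and horizontal distance between strainer and pot_mouth below 0.006 m and angle between strainer's own z axis and vertical below 0.04 rad)).
It fails at once if the lids are dropped (linear speed of strainer above 0.4 m/s and contact force between the fingers and strainer below 0.1 N).
It fails at once if another thing on the bench is shoved aside (more than 30 mm) (distance of any of jar, drawer, tape, screwdriver, spanner, tin from where it was at the start of the episode above 0.03 m).
It also fails if it takes over 72 s, if anything falls off the work surface, if the arm or the gripper's body presses on something with over 40 N, if the wrist force passes 120 N, or if a joint passes its speed limit or range.

## Working session

There is one attempt and no reset: what is moved stays moved. The work goes in short steps, Python scripts to look and compute and a tool call to move; the robot and the scene stay as the last step left them, time stands still between calls to the robot, and variables do not carry over. Pictures are saved under pics/ and viewed, at most 10 in all, crops included, and the job is handed in when it is done.

Besides the shell and the picture viewer there is one more tool, called after ">>>" as name(argument=value, ...), one argument or row to a line, values as JSON. move_arm: Moves the arm, as the interface text tells. Its arguments: {"type":"object","properties":{"increments":{"type":"array"}},"required":["increments"]}

```bash
mkdir -p pics; ls; cat > h.py <<'E'
import numpy as np, cv2
from rig import bot
def w(cam,p):
    m=bot.camera_model(cam);R=cv2.Rodrigues(np.array(m["rvec"],float))[0]
    return (np.atleast_2d(p)-np.array(m["tvec"]).ravel())@R
def cloud(cam,mask,D):
    K=np.array(bot.camera_model(cam)["intrinsics"]);v,u=np.nonzero(mask&(D>0));z=D[v,u]
    return w(cam,np.c_[(u-K[0,2])/K[0,0]*z,(v-K[1,2])/K[1,1]*z,z])
E
python3 - <<'E'
from h import *
np.set_printoptions(precision=4,suppress=True)
s=bot.read_state();print(s["time_s"],s["position"],s["tcp_rot"],s["opening"])
ims=[]
for c in("top","side"):
    I,D=bot.capture(c);np.save(c+"_D.npy",D);np.save(c+"_I.npy",I);cv2.imwrite(f"pics/{c}0.png",I[:,:,::-1])
    m=bot.camera_model(c);R=cv2.Rodrigues(np.array(m["rvec"],float))[0];print(c,"pos",-R.T@np.array(m["tvec"]).ravel(),"fwd",R[2],m["intrinsics"][0])
    for l in("pot_mouth","sprayer_top","sprayer","strainer","knob","cover","neck","jar","tin","drawer","tape"):
        try:
            r=bot.spot_in(l,c)
            print(c,l,[(round(x["conf"],2),w(c,x["at"])[0].round(4).tolist()) for x in r[:3]])
        except Exception as e: print(c,l,e)
E
```

```text
pics
0.0 [0.1463 0.6069 0.2216] [[-0.9721  0.2346 -0.0008]
 [ 0.2346  0.9721 -0.002 ]
 [ 0.0004 -0.0021 -1.    ]] 0.9993529561717842
top pos [0.2976 0.0274 1.1182] fwd [ 0.2121 -0.011  -0.9772] [441.4323   0.     253.8801]
top pot_mouth [(0.84, [0.5543, -0.2429, 0.0021])]
top sprayer_top [(0.58, [0.5798, -0.2907, 0.1594])]
top sprayer [(0.36, [0.4911, 0.1514, 0.0812])]
top strainer [(0.71, [0.5364, 0.2794, 0.0579])]
top knob [(0.67, [0.5269, 0.2784, 0.0609])]
top cover [(0.83, [0.5327, 0.278, 0.0191])]
top neck [(0.69, [0.5322, 0.2758, 0.0182])]
top jar [(0.65, [0.49, 0.1505, 0.0825])]
top tin [(0.95, [0.3748, 0.2468, 0.0554])]
top drawer [(0.79, [0.6893, 0.1924, 0.0037])]
top tape [(0.84, [0.698, 0.0684, 0.024])]
side pos [0.3514 0.6645 0.7044] fwd [ 0.2261 -0.7107 -0.6661] [380.6623   0.     252.3243]
side pot_mouth [(0.7, [0.5516, -0.2138, 0.0141]), (0.68, [0.4135, 0.0242, 0.0228]), (0.62, [0.5294, 0.2824, 0.0527])]
side sprayer_top [(0.67, [0.5792, -0.2849, 0.1531])]
side sprayer [(0.72, [0.5318, 0.2865, 0.0537]), (0.63, [0.5769, -0.286, 0.1535])]
side strainer [(0.8, [0.535, 0.2832, 0.0555]), (0.45, [0.4899, 0.172, 0.06]), (0.22, [0.6431, 0.3391, 0.0105])]
side knob [(0.61, [0.5314, 0.2876, 0.0534])]
side cover [(0.85, [0.5223, 0.2952, 0.0244])]
side neck [(0.84, [0.5259, 0.2919, 0.0202])]
side jar []
side tin [(0.55, [0.3753, 0.263, 0.06])]
side drawer [(0.6, [0.6908, 0.1903, 0.0157])]
side tape [(0.94, [0.699, 0.0718, 0.0221])]
```

View pics/top0.png

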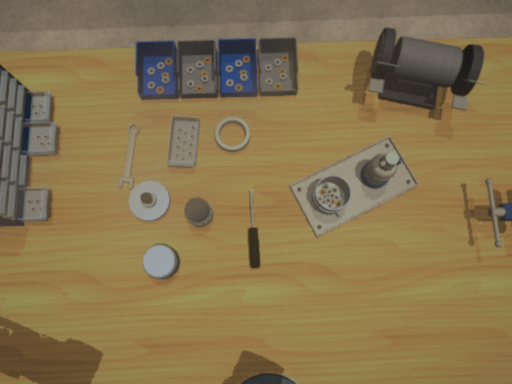

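View pics/side0.png

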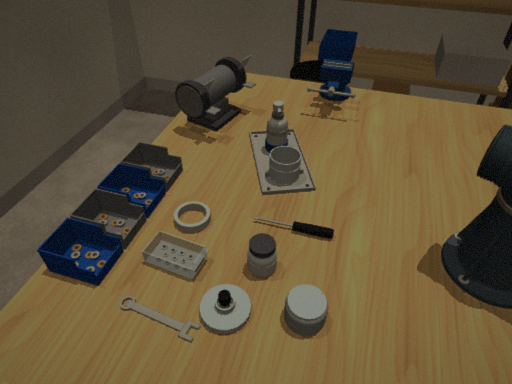

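```bash
python3 - <<'E'
from h import *
from scipy.optimize import least_squares
np.set_printoptions(precision=4,suppress=True)
def fit(q):
    f=lambda p:np.hypot(q[:,0]-p[0],q[:,1]-p[1])-p[2]
    return least_squares(f,[*q[:,:2].mean(0),.04],loss="soft_l1",f_scale=.002).x
for c in("top","side"):
    D=np.load(c+"_D.npy");P=cloud(c,np.ones_like(D,bool),D)
    def near(x,y,r,z0,z1,n):
        q=P[(np.hypot(P[:,0]-x,P[:,1]-y)<r)&(P[:,2]>z0)&(P[:,2]<z1)]
        if len(q)<8: print(c,n,len(q));return
        print(c,n,len(q),"mean",q.mean(0),"med z",np.median(q[:,2]),"bbox mid",(q.min(0)+q.max(0))[:2]/2,"ext",np.ptp(q,0)[:2],"circ",fit(q))
    near(.58,-.29,.04,.155,.17,"cap")
    near(.555,-.23,.08,.070,.080,"rim")
    near(.53,.28,.03,.054,.07,"knob")
    near(.53,.28,.07,.013,.028,"plate")
    near(.53,.28,.07,.03,.04,"neck")
    for nm,x,y in(("jar",.49,.15),("tin",.375,.25)): near(x,y,.06,.05,.12,nm)
E
```

```text
top cap 154 mean [ 0.5823 -0.2972  0.16  ] med z 0.15995741399229962 bbox mid [ 0.5821 -0.2974] ext [0.0321 0.0322] circ [ 0.5825 -0.2971  0.0112]
top rim 123 mean [ 0.5496 -0.2277  0.0742] med z 0.07364983052172719 bbox mid [ 0.547  -0.2295] ext [0.1231 0.1505] circ [ 0.5485 -0.2371  0.0461]
top knob 78 mean [0.5329 0.2833 0.0585] med z 0.05870869129942177 bbox mid [0.5328 0.2837] ext [0.0231 0.0223] circ [0.5331 0.2832 0.0086]
top plate 1112 mean [0.5325 0.283  0.0181] med z 0.01807761770423815 bbox mid [0.5343 0.2839] ext [0.1027 0.1043] circ [0.5345 0.2848 0.039 ]
top neck 57 mean [0.531  0.2798 0.0342] med z 0.03403469657301134 bbox mid [0.533  0.2836] ext [0.0389 0.0404] circ [0.5335 0.284  0.018 ]
top jar 557 mean [0.4913 0.1527 0.0761] med z 0.07985301502736493 bbox mid [0.4929 0.1535] ext [0.0592 0.0589] circ [0.4915 0.1525 0.0224]
top tin 842 mean [0.3762 0.248  0.058 ] med z 0.05826171875301755 bbox mid [0.3767 0.2491] ext [0.0785 0.0791] circ [0.3764 0.248  0.0272]
side cap 64 mean [ 0.5783 -0.2942  0.1607] med z 0.16138969191722752 bbox mid [ 0.5788 -0.2969] ext [0.0288 
[... 194 characters left out ...]
ob 119 mean [0.5304 0.2841 0.0591] med z 0.05914527041357318 bbox mid [0.5306 0.2829] ext [0.0235 0.024 ] circ [0.5307 0.2838 0.0088]
side plate 1620 mean [0.5286 0.2882 0.0192] med z 0.019093835348119446 bbox mid [0.5309 0.2831] ext [0.103  0.1047] circ [0.5318 0.2809 0.0401]
side neck 110 mean [0.528  0.2901 0.0344] med z 0.034640571231633666 bbox mid [0.5308 0.284 ] ext [0.0392 0.0375] circ [0.5309 0.2827 0.0179]
side jar 752 mean [0.4895 0.1624 0.074 ] med z 0.08070692744865722 bbox mid [0.4914 0.1555] ext [0.0632 0.0624] circ [0.4907 0.1585 0.0233]
side tin 1234 mean [0.3737 0.2523 0.0588] med z 0.05961066428484256 bbox mid [0.3742 0.2494] ext [0.0786 0.0783] circ [0.3739 0.2516 0.0283]
```

The top view shows the lids at (149,200), pot (330,195), bottle cap (392,157), jar (198,212) and tin (160,261); the side view agrees. The rim circle was contaminated by the bottle, so I'll refit it with the known 135 mm spacing.

```bash
python3 - <<'E'
from h import *
from scipy.optimize import least_squares
np.set_printoptions(precision=4,suppress=True)
for c,cap in(("top",(.5823,-.2973)),("side",(.5788,-.2968))):
    D=np.load(c+"_D.npy");P=cloud(c,np.ones_like(D,bool),D)
    P=P[(P[:,2]>.066)&(P[:,2]<.084)]
    best=None
    for x in np.arange(.50,.60,.001):
        for y in np.arange(-.22,-.12,.001):
            r=np.hypot(P[:,0]-x,P[:,1]-y);n=((r>.0395)&(r<.045)).sum()-((r<.037)|((r>.047)&(r<.06))).sum()
            if best is None or n>best[0]:best=(n,x,y)
    n,x,y=best;r=np.hypot(P[:,0]-x,P[:,1]-y);q=P[(r>.036)&(r<.048)]
    f=least_squares(lambda p:np.hypot(q[:,0]-p[0],q[:,1]-p[1])-.0423,[x,y],loss="soft_l1",f_scale=.001).x
    print(c,best,len(q),"fit",f,"medz",np.median(q[:,2]),"dist cap",np.hypot(*(f-np.array(cap))))
E
```

```text
top (np.int64(173), np.float64(0.526), np.float64(-0.17499999999999996)) 174 fit [ 0.5258 -0.1751] medz 0.07244117768013246 dist cap 0.13458677099634575
side (np.int64(197), np.float64(0.523), np.float64(-0.17599999999999996)) 205 fit [ 0.5232 -0.1762] medz 0.07224648517104211 dist cap 0.13285405029561473
```

>>> move_arm(
  increments=[
    {"xyz":[-33,-24,0],"roll":0,"grip":0},
    {"xyz":[-33,-24,0],"roll":0,"grip":0},
    {"xyz":[-33,-24,0],"roll":0,"grip":0},
    {"xyz":[-33,-24,0],"roll":0,"grip":0},
    {"xyz":[-33,-24,0],"roll":0,"grip":0},
  ],
)

```text
time_s: 1.62
position: [0.2796, 0.4508, 0.2227]
tcp_rot: [[-0.972, 0.234, 0.0], [0.234, 0.972, 0.0], [-0.0, 0.0, -1.0]]
force: [-0.2, 1.2, 1.0]
opening: 0.709
grasp_force: 0.0
```

>>> move_arm(
  increments=[
    {"xyz":[-33,-24,0],"roll":0,"grip":0},
    {"xyz":[-33,-24,0],"roll":0,"grip":0},
    {"xyz":[-33,-24,0],"roll":0,"grip":0},
    {"xyz":[-33,-24,0],"roll":0,"grip":0},
    {"xyz":[-33,-24,0],"roll":0,"grip":0},
  ],
)

```text
time_s: 2.03
position: [0.4122, 0.2952, 0.2229]
tcp_rot: [[-0.972, 0.235, 0.001], [0.235, 0.972, 0.0], [-0.001, 0.001, -1.0]]
force: [1.4, -0.9, -0.2]
opening: 0.325
grasp_force: 0.0
```

>>> move_arm(
  increments=[
    {"xyz":[-33,-24,0],"roll":0,"grip":0},
    {"xyz":[-33,-24,0],"roll":0,"grip":0},
    {"xyz":[-18,-37,0],"roll":0,"grip":0},
    {"xyz":[-18,-37,0],"roll":0,"grip":0},
    {"xyz":[-18,-37,0],"roll":0,"grip":0},
  ],
)

```text
time_s: 2.45
position: [0.491, 0.1122, 0.2226]
tcp_rot: [[-0.972, 0.234, 0.0], [0.234, 0.972, 0.0], [-0.0, 0.0, -1.0]]
force: [0.7, 0.3, 0.5]
opening: 0.02
grasp_force: 0.0
```

>>> move_arm(
  increments=[
    {"xyz":[-18,-37,0],"roll":0,"grip":0},
    {"xyz":[-18,-37,0],"roll":0,"grip":0},
    {"xyz":[-18,-37,0],"roll":0,"grip":0},
    {"xyz":[-18,-37,0],"roll":0,"grip":0},
    {"xyz":[-18,-37,0],"roll":0,"grip":0},
  ],
)

```text
time_s: 2.87
position: [0.5347, -0.089, 0.2228]
tcp_rot: [[-0.972, 0.235, 0.001], [0.235, 0.972, -0.0], [-0.001, 0.0, -1.0]]
force: [1.2, 0.5, -0.1]
opening: 0.004
grasp_force: 0.0
```

>>> move_arm(
  increments=[
    {"xyz":[-18,-37,0],"roll":0,"grip":0},
    {"xyz":[-18,-37,0],"roll":0,"grip":0},
    {"xyz":[-18,-37,0],"roll":0,"grip":0},
    {"xyz":[0,0,0],"roll":0,"grip":0},
    {"xyz":[0,0,0],"roll":0,"grip":0},
  ],
)

```text
time_s: 3.28
position: [0.5612, -0.21, 0.2223]
tcp_rot: [[-0.971, 0.238, 0.001], [0.238, 0.971, -0.0], [-0.001, -0.0, -1.0]]
force: [-1.0, -0.7, 0.7]
opening: 0.008
grasp_force: 0.0
```

>>> move_arm(
  increments=[
    {"xyz":[-20,-36,0],"roll":0,"grip":0},
    {"xyz":[-19,-36,0],"roll":0,"grip":0},
    {"xyz":[0,-8,20],"roll":0,"grip":0},
    {"xyz":[0,0,20],"roll":0,"grip":0},
    {"xyz":[0,0,0],"roll":0,"grip":0},
  ],
)

```text
time_s: 3.7
position: [0.5774, -0.2918, 0.1784]
tcp_rot: [[-0.972, 0.235, -0.007], [0.235, 0.972, 0.006], [0.009, 0.004, -1.0]]
force: [-1.8, 1.6, -0.4]
opening: 0.004
grasp_force: 0.0
```

```bash
python3 - <<'E'
from h import *
s=bot.read_state();print(s["position"],s["joint_positions"])
I,D=bot.capture("side");cv2.imwrite("pics/s1.png",cv2.resize(I[60:200,220:400,::-1],None,fx=4,fy=4,interpolation=3))
E
```

```text
[ 0.57741416 -0.29178819  0.17838565] [-3.67023062e+01  3.49219753e+01  8.07420504e+01  3.19462026e-02
  6.48831554e+01 -1.13134578e+02]
```

View pics/s1.png

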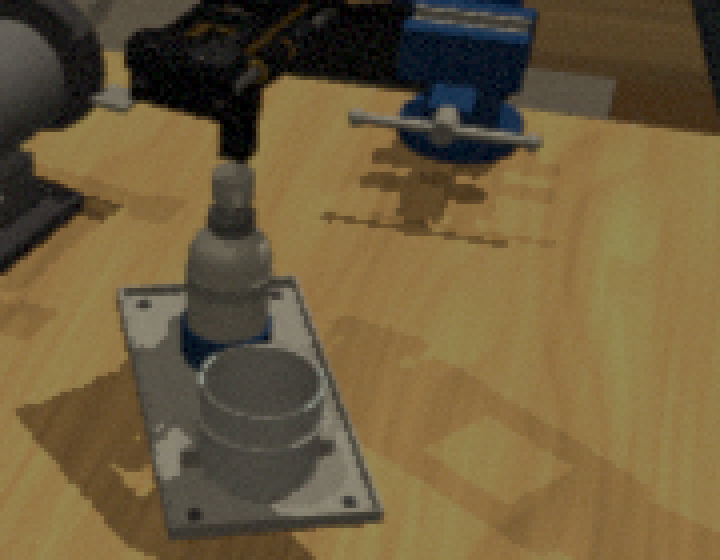

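>>> move_arm(
  increments=[
    {"xyz":[0,0,10],"roll":0,"grip":0},
    {"xyz":[0,0,6],"roll":0,"grip":0},
    {"xyz":[0,0,5],"roll":0,"grip":0},
    {"xyz":[0,0,4],"roll":0,"grip":0},
    {"xyz":[0,0,0],"roll":0,"grip":0},
  ],
)

```text
time_s: 4.17
position: [0.5804, -0.2934, 0.1578]
tcp_rot: [[-0.972, 0.234, 0.0], [0.234, 0.972, 0.001], [-0.0, 0.001, -1.0]]
force: [-0.2, 2.8, 5.3]
opening: 0.005
grasp_force: 2.3
```

>>> move_arm(
  increments=[
    {"xyz":[0,0,2],"roll":0,"grip":0},
    {"xyz":[0,0,2],"roll":0,"grip":0},
    {"xyz":[0,0,0],"roll":0,"grip":0},
    {"xyz":[0,0,0],"roll":0,"grip":0},
    {"xyz":[0,0,0],"roll":0,"grip":0},
  ],
)

```text
time_s: 4.58
position: [0.5805, -0.2935, 0.155]
tcp_rot: [[-0.972, 0.235, 0.001], [0.235, 0.972, 0.001], [-0.001, 0.001, -1.0]]
force: [-0.0, 3.6, 5.9]
opening: 0.004
grasp_force: 3.0
```

>>> move_arm(
  increments=[
    {"xyz":[0,0,2],"roll":0,"grip":0},
    {"xyz":[0,0,1],"roll":0,"grip":0},
    {"xyz":[0,0,0],"roll":0,"grip":0},
    {"xyz":[0,0,0],"roll":0,"grip":0},
    {"xyz":[0,0,0],"roll":0,"grip":0},
  ],
)

```text
time_s: 5.0
position: [0.5806, -0.2936, 0.1543]
tcp_rot: [[-0.972, 0.234, 0.002], [0.234, 0.972, 0.0], [-0.002, 0.0, -1.0]]
force: [-3.4, 5.0, 15.7]
opening: 0.005
grasp_force: 7.9
```

>>> move_arm(
  increments=[
    {"xyz":[0,0,-10],"roll":0,"grip":0},
    {"xyz":[0,0,-30],"roll":0,"grip":0},
    {"xyz":[0,0,-30],"roll":0,"grip":0},
    {"xyz":[0,0,-10],"roll":0,"grip":70},
    {"xyz":[0,0,0],"roll":0,"grip":70},
  ],
)

```text
time_s: 5.42
position: [0.582, -0.2958, 0.2344]
tcp_rot: [[-0.972, 0.234, 0.006], [0.234, 0.972, -0.005], [-0.007, -0.004, -1.0]]
force: [1.8, -0.7, 0.4]
opening: 0.085
grasp_force: 0.0
```

>>> move_arm(
  increments=[
    {"xyz":[12,37,0],"roll":0,"grip":70},
    {"xyz":[12,37,0],"roll":0,"grip":70},
    {"xyz":[12,37,0],"roll":0,"grip":70},
    {"xyz":[12,37,0],"roll":0,"grip":70},
    {"xyz":[12,37,0],"roll":0,"grip":70},
  ],
)

```text
time_s: 5.83
position: [0.5636, -0.0986, 0.2285]
tcp_rot: [[-0.972, 0.235, -0.003], [0.235, 0.972, 0.001], [0.003, 0.0, -1.0]]
force: [0.6, 0.1, 0.2]
opening: 0.449
grasp_force: 0.0
```

>>> move_arm(
  increments=[
    {"xyz":[12,37,0],"roll":0,"grip":70},
    {"xyz":[12,37,0],"roll":0,"grip":70},
    {"xyz":[12,37,0],"roll":0,"grip":70},
    {"xyz":[12,37,0],"roll":0,"grip":70},
    {"xyz":[12,37,0],"roll":0,"grip":70},
  ],
)

```text
time_s: 6.25
position: [0.5487, 0.0952, 0.2287]
tcp_rot: [[-0.972, 0.235, -0.003], [0.235, 0.972, -0.0], [0.003, -0.001, -1.0]]
force: [0.5, -0.3, -0.1]
opening: 0.691
grasp_force: 0.0
```

>>> move_arm(
  increments=[
    {"xyz":[12,37,0],"roll":0,"grip":70},
    {"xyz":[12,37,0],"roll":0,"grip":70},
    {"xyz":[12,37,0],"roll":0,"grip":70},
    {"xyz":[12,37,0],"roll":0,"grip":70},
    {"xyz":[12,37,0],"roll":0,"grip":70},
  ],
)

```text
time_s: 6.67
position: [0.5338, 0.2888, 0.2285]
tcp_rot: [[-0.972, 0.235, -0.003], [0.235, 0.972, -0.001], [0.003, -0.002, -1.0]]
force: [1.1, -0.7, -1.1]
opening: 0.697
grasp_force: 0.0
```

```bash
python3 - <<'E'
from h import *
I,D=bot.capture("side");s=bot.read_state()
print(s["position"],s["opening"],s["force"])
P=cloud("side",np.ones_like(D,bool),D)
q=P[(np.hypot(P[:,0]-.58,P[:,1]+.297)<.02)&(P[:,2]>.145)&(P[:,2]<.175)];print("cap top",len(q),np.percentile(q[:,2],[50,80,95]))
p=np.array(s["position"]);R=np.array(s["tcp_rot"])
for n,t in(("knob",[.5318,.2835,.038]),): print(n,R.T@(np.array(t)-p)*1000)
E
```

```text
[0.53294335 0.29632193 0.22867668] 0.6985112816418493 [1.63440713 2.89158058 0.26513182]
cap top 97 [0.15889686 0.16227871 0.16343185]
knob [ -2.48914045 -13.71302412 190.60184528]
```

>>> move_arm(
  increments=[
    {"xyz":[-2,-14,35],"roll":0,"grip":70},
    {"xyz":[0,0,35],"roll":0,"grip":70},
    {"xyz":[0,0,35],"roll":0,"grip":70},
    {"xyz":[0,0,15],"roll":0,"grip":70},
    {"xyz":[0,0,0],"roll":0,"grip":70},
  ],
)

```text
time_s: 7.13
position: [0.5295, 0.2716, 0.1046]
tcp_rot: [[-0.972, 0.235, -0.012], [0.235, 0.972, -0.004], [0.011, -0.006, -1.0]]
force: [-0.4, -0.2, 0.1]
opening: 0.7
grasp_force: 0.0
```

```bash
python3 - <<'E'
from h import *
I,D=bot.capture("side");s=bot.read_state()
p=np.array(s["position"]);R=np.array(s["tcp_rot"])
print(p,s["force"],R.T@(np.array([.5318,.2835,.038])-p)*1000)
cv2.imwrite("pics/s2.png",cv2.resize(I[220:350,140:330,::-1],None,fx=4,fy=4,interpolation=3))
E
```

```text
[0.53144007 0.27226026 0.10715384] [-0.11277265  0.60920083 -0.28696422] [ 1.83801353 11.28481451 69.12300689]
```

View pics/s2.png

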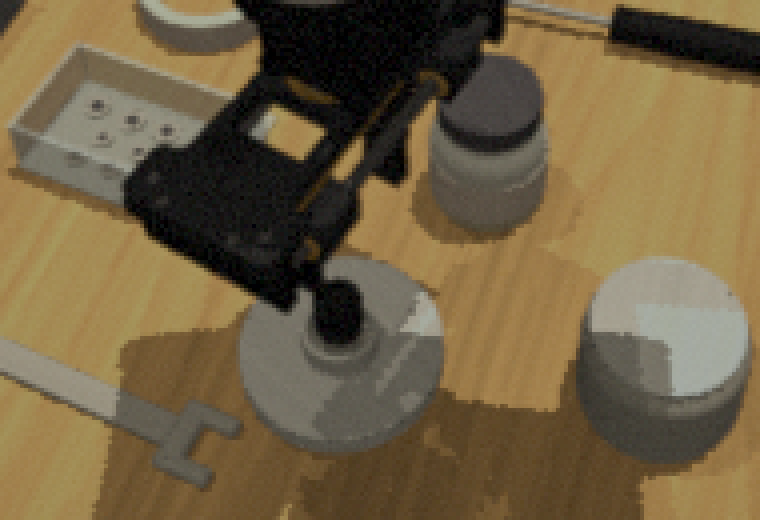

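The gripper is above the knob (crop pixel (335,315)), about 11 mm too far towards −y because the previous reading was taken mid-overshoot. Correct and let it settle.

>>> move_arm(
  increments=[
    {"xyz":[1,11,20],"roll":0,"grip":70},
    {"xyz":[0,0,0],"roll":0,"grip":70},
    {"xyz":[0,0,0],"roll":0,"grip":70},
    {"xyz":[0,0,0],"roll":0,"grip":70},
    {"xyz":[0,0,0],"roll":0,"grip":70},
  ],
)

```text
time_s: 7.6
position: [0.5363, 0.2842, 0.092]
tcp_rot: [[-0.972, 0.235, 0.002], [0.235, 0.972, 0.0], [-0.002, 0.001, -1.0]]
force: [0.1, 0.3, -0.3]
opening: 0.703
grasp_force: 0.0
```

```bash
python3 - <<'E'
from h import *
I,D=bot.capture("side");s=bot.read_state()
p=np.array(s["position"]);R=np.array(s["tcp_rot"])
print(p,s["force"],R.T@(np.array([.5318,.2835,.038])-p)*1000)
E
```

```text
[0.53632903 0.28418302 0.09200092] [-0.46669705 -0.17892669 -0.13289741] [ 4.35097758 -1.78511495 53.9903751 ]
```

>>> move_arm(
  increments=[
    {"xyz":[4,-2,25],"roll":0,"grip":70},
    {"xyz":[0,0,20],"roll":0,"grip":70},
    {"xyz":[0,0,7],"roll":0,"grip":70},
    {"xyz":[0,0,0],"roll":0,"grip":70},
    {"xyz":[0,0,0],"roll":0,"grip":70},
  ],
)

```text
time_s: 8.07
position: [0.5317, 0.2832, 0.039]
tcp_rot: [[-0.972, 0.235, 0.001], [0.235, 0.972, 0.0], [-0.001, 0.0, -1.0]]
force: [0.6, 0.3, 1.2]
opening: 0.697
grasp_force: 0.0
```

>>> move_arm(
  increments=[
    {"xyz":[0,0,0],"roll":0,"grip":70},
    {"xyz":[0,0,0],"roll":0,"grip":70},
  ],
)

```text
time_s: 8.23
position: [0.5323, 0.2836, 0.0399]
tcp_rot: [[-0.972, 0.235, 0.003], [0.235, 0.972, 0.001], [-0.002, 0.001, -1.0]]
force: [-0.9, 0.4, -0.2]
opening: 0.702
grasp_force: 0.0
```

Down 2 mm more and close.

>>> move_arm(
  increments=[
    {"xyz":[0,0,2],"roll":0,"grip":60},
    {"xyz":[0,0,0],"roll":0,"grip":50},
    {"xyz":[0,0,0],"roll":0,"grip":40},
    {"xyz":[0,0,0],"roll":0,"grip":34},
    {"xyz":[0,0,0],"roll":0,"grip":0},
  ],
)

```text
time_s: 8.65
position: [0.5312, 0.2833, 0.0366]
tcp_rot: [[-0.972, 0.235, 0.0], [0.235, 0.972, 0.0], [-0.0, 0.0, -1.0]]
force: [0.7, -1.6, 1.0]
opening: 0.407
grasp_force: 0.0
```

>>> move_arm(
  increments=[
    {"xyz":[0,0,0],"roll":0,"grip":0},
    {"xyz":[0,0,0],"roll":0,"grip":0},
    {"xyz":[0,0,0],"roll":0,"grip":0},
    {"xyz":[0,0,0],"roll":0,"grip":0},
    {"xyz":[0,0,0],"roll":0,"grip":0},
  ],
)

```text
time_s: 9.07
position: [0.5313, 0.2833, 0.0366]
tcp_rot: [[-0.972, 0.235, 0.0], [0.235, 0.972, 0.0], [-0.0, 0.0, -1.0]]
force: [-0.6, 0.8, 0.0]
opening: 0.28
grasp_force: 30.0
```

>>> move_arm(
  increments=[
    {"xyz":[0,0,-4],"roll":0,"grip":0},
    {"xyz":[0,0,-10],"roll":0,"grip":0},
    {"xyz":[0,0,-16],"roll":0,"grip":0},
    {"xyz":[0,0,-20],"roll":0,"grip":0},
    {"xyz":[0,0,-20],"roll":0,"grip":0},
  ],
)

```text
time_s: 9.48
position: [0.5301, 0.2828, 0.1068]
tcp_rot: [[-0.972, 0.235, -0.003], [0.235, 0.972, -0.001], [0.002, -0.002, -1.0]]
force: [0.0, 0.4, -5.6]
opening: 0.278
grasp_force: 30.0
```

>>> move_arm(
  increments=[
    {"xyz":[0,0,-18],"roll":0,"grip":0},
    {"xyz":[0,0,-14],"roll":0,"grip":0},
    {"xyz":[0,0,-8],"roll":0,"grip":0},
    {"xyz":[0,0,-4],"roll":0,"grip":0},
    {"xyz":[0,0,0],"roll":0,"grip":0},
  ],
)

```text
time_s: 9.9
position: [0.5312, 0.2832, 0.1512]
tcp_rot: [[-0.972, 0.235, 0.001], [0.235, 0.972, 0.0], [-0.001, 0.0, -1.0]]
force: [0.3, 0.5, -4.5]
opening: 0.277
grasp_force: 30.0
```

```bash
python3 - <<'E'
from h import *
I,D=bot.capture("side");s=bot.read_state()
print(s["position"],s["force"],s["grasp_force"],s["opening"])
cv2.imwrite("pics/s3.png",cv2.resize(I[180:360,100:340,::-1],None,fx=3,fy=3,interpolation=3))
E
```

```text
[0.53080621 0.28311085 0.15035095] [-1.05827224 -0.16625506 -5.0327669 ] 29.999932651408017 0.2791894849967986
```

View pics/s3.png

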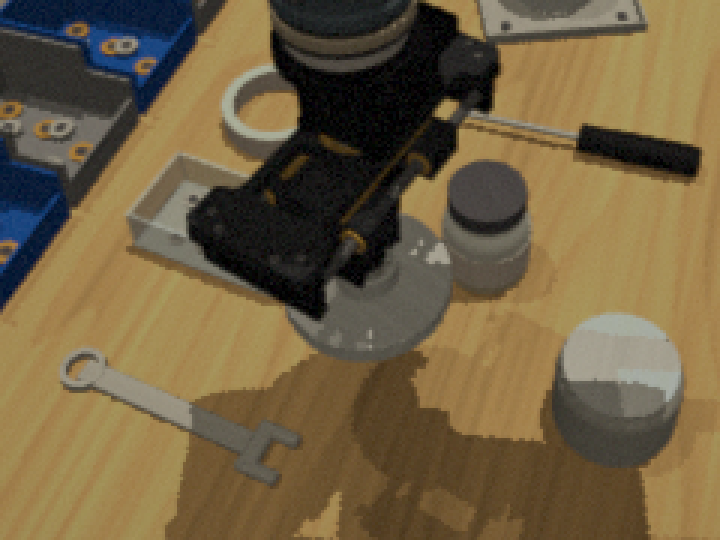

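>>> move_arm(
  increments=[
    {"xyz":[-2,-8,0],"roll":0,"grip":0},
    {"xyz":[-4,-18,0],"roll":0,"grip":0},
    {"xyz":[-6,-28,0],"roll":0,"grip":0},
    {"xyz":[-8,-35,0],"roll":0,"grip":0},
    {"xyz":[-8,-35,0],"roll":0,"grip":0},
  ],
)

```text
time_s: 10.37
position: [0.5282, 0.1548, 0.1493]
tcp_rot: [[-0.973, 0.233, -0.003], [0.233, 0.973, -0.001], [0.002, -0.001, -1.0]]
force: [0.5, -0.7, -5.8]
opening: 0.276
grasp_force: 30.0
```

>>> move_arm(
  increments=[
    {"xyz":[-8,-35,0],"roll":0,"grip":0},
    {"xyz":[-8,-35,0],"roll":0,"grip":0},
    {"xyz":[-8,-35,0],"roll":0,"grip":0},
    {"xyz":[-8,-35,0],"roll":0,"grip":0},
    {"xyz":[-8,-35,0],"roll":0,"grip":0},
  ],
)

```text
time_s: 10.78
position: [0.5259, -0.0254, 0.1495]
tcp_rot: [[-0.972, 0.235, -0.003], [0.235, 0.972, 0.0], [0.003, -0.0, -1.0]]
force: [0.8, 0.1, -5.3]
opening: 0.274
grasp_force: 30.0
```

>>> move_arm(
  increments=[
    {"xyz":[-8,-35,0],"roll":0,"grip":0},
    {"xyz":[-8,-35,0],"roll":0,"grip":0},
    {"xyz":[-8,-35,0],"roll":0,"grip":0},
    {"xyz":[-5,-24,0],"roll":0,"grip":0},
    {"xyz":[-3,-12,0],"roll":0,"grip":0},
  ],
)

```text
time_s: 11.2
position: [0.5246, -0.1721, 0.1497]
tcp_rot: [[-0.971, 0.238, -0.001], [0.238, 0.971, -0.001], [0.0, -0.001, -1.0]]
force: [0.2, -0.8, -5.1]
opening: 0.281
grasp_force: 30.0
```

>>> move_arm(
  increments=[
    {"xyz":[-1,-8,0],"roll":0,"grip":0},
    {"xyz":[0,0,0],"roll":0,"grip":0},
    {"xyz":[0,0,0],"roll":0,"grip":0},
    {"xyz":[0,0,0],"roll":0,"grip":0},
    {"xyz":[0,0,0],"roll":0,"grip":0},
  ],
)

```text
time_s: 11.62
position: [0.524, -0.1742, 0.1504]
tcp_rot: [[-0.973, 0.233, -0.001], [0.233, 0.973, 0.001], [0.001, 0.001, -1.0]]
force: [-0.3, 0.1, -4.7]
opening: 0.28
grasp_force: 30.0
```

```bash
cat > m.py <<'E'
from h import *
from scipy.optimize import least_squares
np.set_printoptions(precision=4,suppress=True)
s=bot.read_state();p=np.array(s["position"]);R=np.array(s["tcp_rot"])
print(p,s["force"],s["grasp_force"],s["opening"]);print(R)
t=np.array([.5241,-.1758,p[2]]);print("to pot (rel. vector)",R.T@(t-p)*1000)
for c in("side","top"):
    I,D=bot.capture(c);P=cloud(c,np.ones_like(D,bool),D)
    zc=p[2]-.038+.0195
    q=P[(np.hypot(P[:,0]-p[0],P[:,1]-p[1])<.065)&(abs(P[:,2]-zc)<.012)]
    if len(q)<30: print(c,len(q));continue
    r=np.hypot(*(q[:,:2]-p[:2]).T)
    # edge points: max radius in angular bins
    a=np.arctan2(q[:,1]-p[1],q[:,0]-p[0]);e=[]
    for k in np.arange(-np.pi,np.pi,.15):
        m=(a>=k)&(a<k+.15)
        if m.sum()>2: e.append(q[m][np.argmax(r[m])])
    e=np.array(e);e=e[np.hypot(*(e[:,:2]-p[:2]).T)>.044]
    f=least_squares(lambda x:np.hypot(e[:,0]-x[0],e[:,1]-x[1])-.0515,p[:2],loss="soft_l1",f_scale=.001).x
    pl=q[r<.048];A=np.c_[pl[:,:2]-p[:2],np.ones(len(pl))];pl_f=least_squares(lambda x:A@x-pl[:,2],[0,0,zc],loss="soft_l1",f_scale=.002).x
    print(c,len(q),len(e),"cover centre",f,"tilt/z",pl_f)
E
python3 m.py
```

```text
[ 0.524  -0.1742  0.1504] [-0.2797  0.0983 -4.7211] 30.00022249761969 0.2804236235512956
[[-0.9725  0.2327 -0.001 ]
 [ 0.2327  0.9725  0.001 ]
 [ 0.0012  0.0007 -1.    ]]
to pot (rel. vector) [-0.4828 -1.5616 -0.0017]
side 675 36 cover centre [ 0.523  -0.1731] tilt/z [-0.0017  0.0012  0.1335]
top 0
```

>>> move_arm(
  increments=[
    {"xyz":[0,-2,4],"roll":0,"grip":0},
    {"xyz":[0,0,10],"roll":0,"grip":0},
    {"xyz":[0,0,12],"roll":0,"grip":0},
    {"xyz":[0,0,6],"roll":0,"grip":0},
    {"xyz":[0,0,0],"roll":0,"grip":0},
  ],
)

```text
time_s: 12.13
position: [0.5224, -0.177, 0.1165]
tcp_rot: [[-0.972, 0.235, -0.004], [0.235, 0.972, 0.002], [0.004, 0.001, -1.0]]
force: [-1.2, 0.6, -5.5]
opening: 0.274
grasp_force: 30.0
```

>>> move_arm(
  increments=[
    {"xyz":[0,0,0],"roll":0,"grip":0},
    {"xyz":[0,0,0],"roll":0,"grip":0},
    {"xyz":[0,0,0],"roll":0,"grip":0},
  ],
)

```text
time_s: 12.38
position: [0.5243, -0.1782, 0.119]
tcp_rot: [[-0.972, 0.235, 0.001], [0.235, 0.972, -0.001], [-0.001, -0.0, -1.0]]
force: [-0.1, 0.1, -5.3]
opening: 0.278
grasp_force: 30.0
```

```bash
python3 m.py; python3 - <<'E'
from h import *
I,D=bot.capture("side");cv2.imwrite("pics/s4.png",cv2.resize(I[80:220,200:380,::-1],None,fx=4,fy=4,interpolation=3))
E
```

```text
[ 0.5243 -0.1782  0.119 ] [-0.1107  0.1486 -5.3316] 30.0000455416739 0.2777681118314707
[[-0.9721  0.2346  0.0011]
 [ 0.2346  0.9721 -0.0006]
 [-0.0012 -0.0004 -1.    ]]
to pot (rel. vector) [ 0.7751  2.2504 -0.0018]
side 653 36 cover centre [ 0.523  -0.1773] tilt/z [ 0.0014 -0.0062  0.1023]
top 0
```

View pics/s4.png

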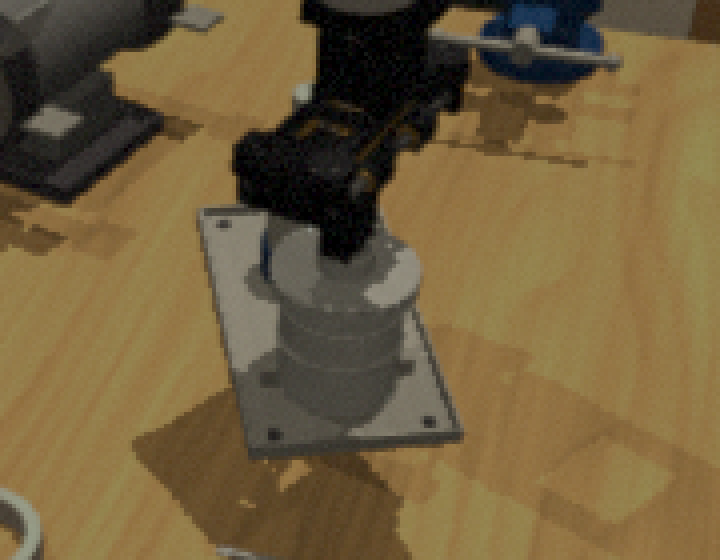

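The lids hover centred over the pot (crop pixel (345,270)), 1–2 mm past it in −y. Correct and lower gently, watching the force.

>>> move_arm(
  increments=[
    {"xyz":[0.5,1.5,4],"roll":0,"grip":0},
    {"xyz":[0,0,4],"roll":0,"grip":0},
    {"xyz":[0,0,2],"roll":0,"grip":0},
    {"xyz":[0,0,0],"roll":0,"grip":0},
    {"xyz":[0,0,0],"roll":0,"grip":0},
  ],
)

```text
time_s: 12.95
position: [0.5235, -0.1762, 0.1082]
tcp_rot: [[-0.972, 0.235, -0.001], [0.235, 0.972, 0.0], [0.001, 0.0, -1.0]]
force: [-0.4, 0.7, -4.7]
opening: 0.279
grasp_force: 30.0
```

>>> move_arm(
  increments=[
    {"xyz":[0,0,0],"roll":0,"grip":0},
    {"xyz":[0,0,0],"roll":0,"grip":0},
  ],
)

```text
time_s: 13.12
position: [0.5238, -0.1764, 0.1086]
tcp_rot: [[-0.972, 0.235, 0.0], [0.235, 0.972, -0.0], [-0.0, -0.0, -1.0]]
force: [0.1, -0.4, -5.0]
opening: 0.278
grasp_force: 30.0
```

>>> move_arm(
  increments=[
    {"xyz":[0,0,3],"roll":0,"grip":0},
    {"xyz":[0,0,3],"roll":0,"grip":0},
    {"xyz":[0,0,2],"roll":0,"grip":0},
    {"xyz":[0,0,0],"roll":0,"grip":0},
    {"xyz":[0,0,0],"roll":0,"grip":0},
  ],
)

```text
time_s: 13.53
position: [0.5236, -0.1762, 0.1003]
tcp_rot: [[-0.972, 0.235, -0.001], [0.235, 0.972, 0.0], [0.001, 0.0, -1.0]]
force: [-0.4, 0.1, -5.6]
opening: 0.282
grasp_force: 30.0
```

>>> move_arm(
  increments=[
    {"xyz":[0,0,0],"roll":0,"grip":0},
    {"xyz":[0,0,0],"roll":0,"grip":0},
  ],
)

```text
time_s: 13.7
position: [0.5238, -0.1764, 0.1006]
tcp_rot: [[-0.972, 0.235, 0.0], [0.235, 0.972, -0.0], [-0.0, -0.0, -1.0]]
force: [0.9, 0.2, -5.5]
opening: 0.273
grasp_force: 30.0
```

>>> move_arm(
  increments=[
    {"xyz":[0,0,1],"roll":0,"grip":0},
    {"xyz":[0,0,1],"roll":0,"grip":0},
    {"xyz":[0,0,1],"roll":0,"grip":0},
    {"xyz":[0,0,0],"roll":0,"grip":0},
    {"xyz":[0,0,0],"roll":0,"grip":0},
  ],
)

```text
time_s: 14.12
position: [0.5238, -0.1763, 0.0976]
tcp_rot: [[-0.972, 0.235, 0.0], [0.235, 0.972, -0.0], [-0.0, -0.0, -1.0]]
force: [-0.6, 0.6, -4.7]
opening: 0.279
grasp_force: 30.0
```

>>> move_arm(
  increments=[
    {"xyz":[0,0,0],"roll":0,"grip":0},
  ],
)

```text
time_s: 14.2
position: [0.5237, -0.1763, 0.0975]
tcp_rot: [[-0.972, 0.235, 0.0], [0.235, 0.972, -0.0], [-0.0, -0.0, -1.0]]
force: [0.1, 0.4, -4.5]
opening: 0.277
grasp_force: 30.0
```

>>> move_arm(
  increments=[
    {"xyz":[0,0,0.5],"roll":0,"grip":0},
    {"xyz":[0,0,0.5],"roll":0,"grip":0},
    {"xyz":[0,0,0.5],"roll":0,"grip":0},
    {"xyz":[0,0,0],"roll":0,"grip":0},
    {"xyz":[0,0,0],"roll":0,"grip":0},
  ],
)

```text
time_s: 14.62
position: [0.5238, -0.1763, 0.0975]
tcp_rot: [[-0.972, 0.234, 0.001], [0.234, 0.972, -0.0], [-0.001, -0.0, -1.0]]
force: [-3.1, 1.9, 6.7]
opening: 0.275
grasp_force: 30.0
```

>>> move_arm(
  increments=[
    {"xyz":[0,0,-1],"roll":0,"grip":0},
    {"xyz":[0,0,0],"roll":0,"grip":75},
    {"xyz":[0,0,0],"roll":0,"grip":75},
    {"xyz":[0,0,0],"roll":0,"grip":75},
    {"xyz":[0,0,0],"roll":0,"grip":75},
  ],
)

```text
time_s: 15.03
position: [0.5241, -0.1766, 0.0972]
tcp_rot: [[-0.972, 0.235, 0.001], [0.235, 0.972, -0.0], [-0.001, -0.0, -1.0]]
force: [-0.1, 0.5, -0.4]
opening: 0.497
grasp_force: 0.0
```

>>> move_arm(
  increments=[
    {"xyz":[0,0,0],"roll":0,"grip":75},
    {"xyz":[0,0,0],"roll":0,"grip":75},
    {"xyz":[0,0,0],"roll":0,"grip":75},
    {"xyz":[0,0,0],"roll":0,"grip":75},
    {"xyz":[0,0,0],"roll":0,"grip":75},
  ],
)

```text
time_s: 15.45
position: [0.5237, -0.1763, 0.097]
tcp_rot: [[-0.972, 0.235, -0.0], [0.235, 0.972, 0.0], [0.0, -0.0, -1.0]]
force: [0.1, 0.1, -0.3]
opening: 0.738
grasp_force: 0.0
```

```bash
python3 m.py; python3 - <<'E'
from h import *
I,D=bot.capture("side");cv2.imwrite("pics/s5.png",cv2.resize(I[80:220,200:380,::-1],None,fx=4,fy=4,interpolation=3))
E
```

```text
[ 0.5237 -0.1763  0.097 ] [ 0.0833  0.0895 -0.2763] 0.0 0.7383324578478782
[[-0.9721  0.2346 -0.    ]
 [ 0.2346  0.9721  0.    ]
 [ 0.     -0.     -1.    ]]
to pot (rel. vector) [-0.2538  0.5955 -0.    ]
side 597 36 cover centre [ 0.5226 -0.1757] tilt/z [-0.0003 -0.0022  0.0807]
top 0
```

View pics/s5.png

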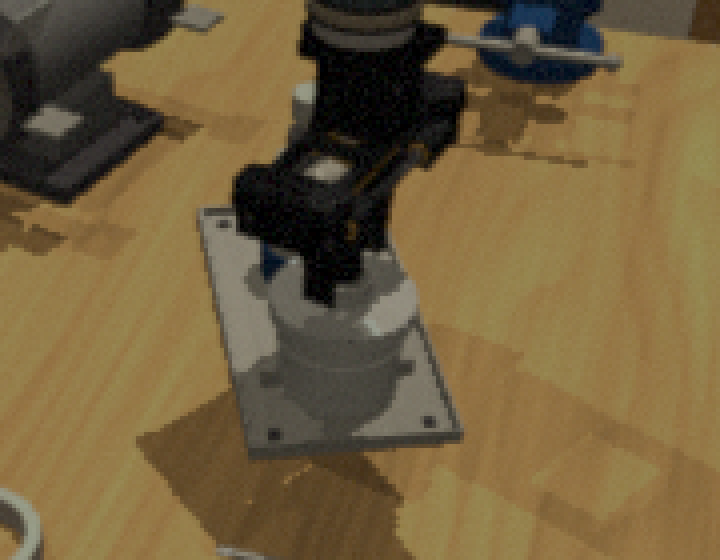

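The lids sit level and centred on the pot, with the fingers open. Lower to the neck, 2.5 mm above the plate, and grip.

>>> move_arm(
  increments=[
    {"xyz":[0,0,5],"roll":0,"grip":75},
    {"xyz":[0,0,5],"roll":0,"grip":75},
    {"xyz":[0,0,3],"roll":0,"grip":75},
    {"xyz":[0,0,0],"roll":0,"grip":75},
    {"xyz":[0,0,0],"roll":0,"grip":75},
  ],
)

```text
time_s: 16.02
position: [0.5234, -0.1761, 0.0835]
tcp_rot: [[-0.972, 0.235, -0.001], [0.235, 0.972, 0.001], [0.001, 0.0, -1.0]]
force: [0.5, -0.1, 0.5]
opening: 0.755
grasp_force: 0.0
```

>>> move_arm(
  increments=[
    {"xyz":[0,0,0],"roll":0,"grip":65},
    {"xyz":[0,0,0],"roll":0,"grip":60},
    {"xyz":[0,0,0],"roll":0,"grip":55},
    {"xyz":[0,0,0],"roll":0,"grip":52},
    {"xyz":[0,0,0],"roll":0,"grip":50},
  ],
)

```text
time_s: 16.43
position: [0.5238, -0.1764, 0.0842]
tcp_rot: [[-0.972, 0.235, 0.0], [0.235, 0.972, -0.0], [-0.0, -0.0, -1.0]]
force: [0.5, 0.4, -1.3]
opening: 0.529
grasp_force: 0.0
```

>>> move_arm(
  increments=[
    {"xyz":[0,0,1],"roll":0,"grip":48},
    {"xyz":[0,0,0],"roll":0,"grip":46},
    {"xyz":[0,0,0],"roll":0,"grip":44},
    {"xyz":[0,0,0],"roll":0,"grip":30},
    {"xyz":[0,0,0],"roll":0,"grip":0},
  ],
)

```text
time_s: 16.85
position: [0.5237, -0.1764, 0.083]
tcp_rot: [[-0.972, 0.235, -0.0], [0.235, 0.972, -0.0], [0.0, -0.0, -1.0]]
force: [0.5, -0.8, -0.2]
opening: 0.448
grasp_force: 30.0
```

>>> move_arm(
  increments=[
    {"xyz":[0,0,0],"roll":0,"grip":0},
    {"xyz":[0,0,0],"roll":0,"grip":0},
    {"xyz":[0,0,0],"roll":0,"grip":0},
    {"xyz":[0,0,0],"roll":0,"grip":0},
  ],
)

```text
time_s: 17.18
position: [0.5237, -0.1763, 0.083]
tcp_rot: [[-0.972, 0.235, -0.0], [0.235, 0.972, 0.0], [0.0, -0.0, -1.0]]
force: [-0.1, -0.7, -0.1]
opening: 0.444
grasp_force: 30.0
```

>>> move_arm(
  increments=[
    {"xyz":[0,0,-2],"roll":0,"grip":0},
    {"xyz":[0,0,-4],"roll":0,"grip":0},
    {"xyz":[0,0,-6],"roll":0,"grip":0},
    {"xyz":[0,0,-8],"roll":0,"grip":0},
    {"xyz":[0,0,-8],"roll":0,"grip":0},
  ],
)

```text
time_s: 17.6
position: [0.5237, -0.1762, 0.1119]
tcp_rot: [[-0.972, 0.235, 0.0], [0.235, 0.972, 0.0], [-0.0, 0.0, -1.0]]
force: [0.1, -0.1, -1.0]
opening: 0.45
grasp_force: 30.0
```

>>> move_arm(
  increments=[
    {"xyz":[0,0,-10],"roll":0,"grip":0},
    {"xyz":[0,0,-12],"roll":0,"grip":0},
    {"xyz":[0,0,-12],"roll":0,"grip":0},
    {"xyz":[0,0,-12],"roll":0,"grip":0},
    {"xyz":[0,0,-8],"roll":0,"grip":0},
  ],
)

```text
time_s: 18.02
position: [0.5243, -0.1766, 0.1672]
tcp_rot: [[-0.972, 0.235, 0.002], [0.235, 0.972, -0.001], [-0.003, -0.001, -1.0]]
force: [0.6, -0.0, -2.2]
opening: 0.444
grasp_force: 30.0
```

>>> move_arm(
  increments=[
    {"xyz":[0,0,-6],"roll":0,"grip":0},
    {"xyz":[0,0,-3],"roll":0,"grip":0},
    {"xyz":[0,0,0],"roll":0,"grip":0},
    {"xyz":[0,0,0],"roll":0,"grip":0},
    {"xyz":[0,0,0],"roll":0,"grip":0},
  ],
)

```text
time_s: 18.43
position: [0.5233, -0.176, 0.1735]
tcp_rot: [[-0.972, 0.235, -0.001], [0.235, 0.972, 0.001], [0.001, 0.0, -1.0]]
force: [0.5, -0.2, -1.6]
opening: 0.447
grasp_force: 30.0
```

```bash
python3 - <<'E'
from h import *
I,D=bot.capture("side");s=bot.read_state();print(s["position"],s["force"],s["grasp_force"],s["opening"],s["qvel"])
P=cloud("side",np.ones_like(D,bool),D);q=P[np.hypot(P[:,0]-.5237,P[:,1]+.1763)<.06]
print(np.histogram(q[:,2],np.arange(.06,.2,.005)))
cv2.imwrite("pics/s6.png",cv2.resize(I[60:220,200:380,::-1],None,fx=3.5,fy=3.5,interpolation=3))
E
```

```text
[ 0.52326462 -0.17604354  0.17336125] [-0.46170542  0.71724408 -2.41706815] 29.999519353732467 0.44959961116896163 [ 0.00836354  0.23661435 -0.10579421 -0.0458737   0.15363025  0.07325429]
(array([ 41,  43,  24, 445,  40,  11,   8,   8,  14,  12,  15,  19,  17,
         0,   0,   0,   0,   0,   0,  45,  64, 137, 392,  39,  38,  47,
        33,  25]), array([0.06 , 0.065, 0.07 , 0.075, 0.08 , 0.085, 0.09 , 0.095, 0.1  ,
       0.105, 0.11 , 0.115, 0.12 , 0.125, 0.13 , 0.135, 0.14 , 0.145,
       0.15 , 0.155, 0.16 , 0.165, 0.17 , 0.175, 0.18 , 0.185, 0.19 ,
       0.195, 0.2  ]))
```

View pics/s6.png

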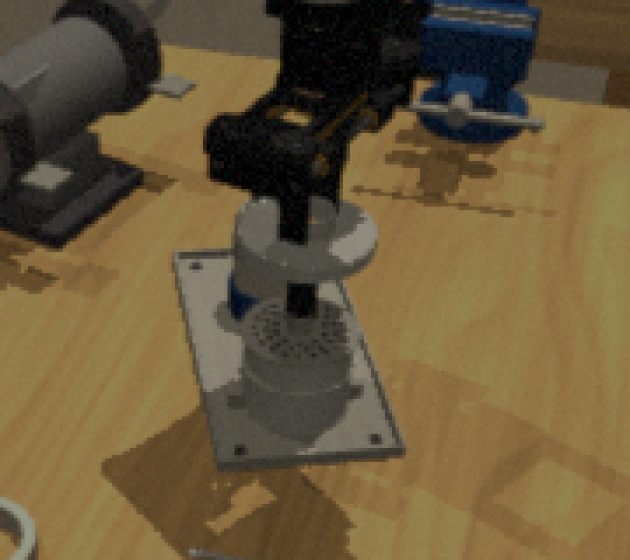

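The cover hangs level in the fingers (crop (305,235)), and the strainer lid is seated with its flange at 78 mm. Settle, then hand in.

>>> move_arm(
  increments=[
    {"xyz":[0,0,0],"roll":0,"grip":0},
    {"xyz":[0,0,0],"roll":0,"grip":0},
    {"xyz":[0,0,0],"roll":0,"grip":0},
    {"xyz":[0,0,0],"roll":0,"grip":0},
    {"xyz":[0,0,0],"roll":0,"grip":0},
  ],
)

```text
time_s: 18.9
position: [0.5237, -0.1763, 0.1739]
tcp_rot: [[-0.972, 0.235, -0.0], [0.235, 0.972, 0.0], [0.0, 0.0, -1.0]]
force: [-0.2, 1.2, -0.9]
opening: 0.447
grasp_force: 30.0
```

```bash
python3 -c "
from rig import bot
print(bot.hand_in())"
```

```text
the job is handed in; nothing more can be done
None
```

I pressed the sprayer and let it spring back, seated the nested lids level on the pot, and handed in at 18.9 s holding the cover level about 80 mm above the rim; the hand-in returned no verdict.

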